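# Load ring weights onto a spring scale until it reads on target

### The job

Put brass ring weights one at a time over the upright stem of the spring scale, each lowered flat onto the tray or onto the ring below, until the pointer rests in the green band, and leave the spare rings on the bench. The stem stands off centre on a stiff turntable, turned differently each time, so feel for it gently: never press the pointer into the red overload band, never push hard or drop a ring, and do not disturb the bottle, the dish or the timer.

Things in the scene. Friction and masses are not known exactly. Their poses are not given: they have to be found in the camera images.
- scale: Grey spring scale fixed on the bench: housing 130 x 130 mm, 60 mm high, origin at the centre of its underside. A sloping dial on its -x side reaches 145 mm out and 75 mm up. Its stem is a steel rod 10 mm thick that stands 44 mm above the tray, tip edge tapered 1.5 mm, on a small flush turntable set in the tray; the turntable is stiff and slips at about 15 N on the stem.
- dial (a point): Centre of the round white dial, 98 mm across, tilted 40 degrees from level to face the -x side. A red pointer turns clockwise 6.75 degrees per mm that the tray sinks. Green band (target): tray sunk 16 to 23 mm; red band (overload): from 36 mm.
- tray_top (a point): Centre of the top face of the scale's round flat tray (104 mm across, no rim, 105 mm above the bench at joint 0); moves with it; z up, x and y as the scale's. The stem is never at the centre: its axis stands 10 mm from it, in a direction anywhere from -1.9 to +1.9 rad (0 = this x axis, +1.57 = y) which no reading tells: see it or feel for it.
- tray (a joint): How far the tray has sunk, m: 0 = no load, 0.040 = bottom stop. A soft spring, 280 N per m: one ring sinks it about 5.8 mm. A hidden load has sunk it 0 to 9 mm at the start. Target 0.016 to 0.023; overload from 0.036. Two or three rings are needed; below 0.0165 one more ring never passes the target.
- weight_1: Flat brass ring weight, 50 mm outside, 15 mm bore, 12 mm thick, about 165 g, origin at the centre of its underside, z along its bore; lies flat on the bench at the start. The four look alike.
- weight_2: Flat brass ring weight, 50 mm outside, 15 mm bore, 12 mm thick, about 165 g, origin at the centre of its underside, z along its bore; lies flat on the bench at the start. The four look alike.
- weight_3: Flat brass ring weight, 50 mm outside, 15 mm bore, 12 mm thick, about 165 g, origin at the centre of its underside, z along its bore; lies flat on the bench at the start. The four look alike.
- weight_4: Flat brass ring weight, 50 mm outside, 15 mm bore, 12 mm thick, about 165 g, origin at the centre of its underside, z along its bore; lies flat on the bench at the start. The four look alike.
- dropper: White dropper bottle with red cap, 34 x 34 x 78 mm, origin at the centre of its underside. Bystander behind the scale.
- dish: Covered round dish with pink filling, 65 x 65 x 14 mm, origin at the centre of its underside. Bystander behind the scale.
- timer: Cream bench timer with a round dial, 51 x 67 x 66 mm, origin at the centre of its underside. Bystander behind the scale.
There are look-alikes about, which are no part of the job. What is shaped like the weight_2 but blue or turquoise is not meant.

How it is judged:
By the outcome, as a careful person would: the job done as asked, in the order asked, and still so for the second after the job is handed in, with the robot touching nothing.
It also fails if it takes over 72 s, if anything falls off the work surface, if the arm or the gripper's body presses on something with over 40 N, if the wrist force passes 120 N, or if a joint passes its speed limit or range.

### The arm

A 6-joint arm with a two-finger parallel gripper is mounted at the origin on a cart in front of the work surface, level with it; the furniture and walls round the work are solid. World frame = base frame: x ahead of the robot, y to its left, z up, the work surface at z = 0. Lengths are in m, angles in degrees, forces in N, time in s.
With the tool pointing down it reaches from about 0.4 to 0.825 m from the base axis. Payload 7 kg.
Tool frame: the origin (TCP) lies on the centre line of the jaws, within the pads' length; the fingertips stand 14 mm ahead of it and the grasp point (between the pads) lies 5 mm behind it; z points along the fingers, x is the direction in which the jaws open and shut, and the axes are right-handed (so a half turn about z gives the same grasp; the last joint's range is limited). The gripper opens to 88 mm and grips with 3 to 60 N. Pads are 19 mm wide; open, the fingers measure 130 mm over their backs; the gripper's body (78 mm by 193 mm) begins 47 mm behind the grasp point.
Start: joints at [84.689, 20.546, 0.682, 0, -70.136, -16.507], TCP at [0.251, 0.627, 0.241] pointing down, gripper open.
Joint ranges: [-176.03, 176.03], [-82.01, 121.73], [-58.28, 71.71], [-173.87, 95.51], [-174.79, -0.11], [-173.66, 173.66]. Speed limits (degrees/s): [136.94, 136.94, 172.46, 180, 180, 180].

### API

Orientations are given as [roll, pitch, yaw] about the fixed x, y, z axes, in that order (R = Rz(yaw) Ry(pitch) Rx(roll)).
In Python, from plant import * gives the robot as it stands.
- The arm moves only by the shell command python3 -m handwheel 'ROWS' [OPENING]. ROWS is JSON, a list of rows, each a list of 2 entries, a list of its own where there are three numbers: the shift along the tool's x, y, z each as a share of 0.2 m, from -1 to 1, then the turn, a rotation vector about the tool's x, y, z each as a share of 360 degrees, from -1 to 1. In form: [[[tx, ty, tz], [ax, ay, az]], ...]. A call has 1 to 5 rows; each row is the pose to reach, as a shift and turn from the pose commanded when the call began, along the tool's axes at that moment, turning the shorter way round; what a row does not reach only later rows make up. A row lasts 1/12 s, in which the tool goes at most 41.7 mm and 7.16 degrees, less where a joint would pass 70% of its speed; a pose out of reach is approached as far as the arm can. A call with a number of a shift or a turn outside -1 to 1 is refused whole. A call with a gripper value outside its range is refused whole. OPENING is the closure, from -1 (fully open) to 1 (shut), set as the call begins (- or left out, the last holds). The fingers move at their own pace and stop on an object; the grip force is fixed at half the most. Time passes only in rows, so rows that repeat a pose let the fingers close. It gives the time, the measured TCP pose, the force and the opening at its end, in the units of the state.
- get_obs(): the state, without advancing time (a new reading comes with each control period).
- snapshot(name): name is "scene" or "top"; returns a dict with "color" (384x512x3 uint8, red, green, blue), "z_map" (384x512 float32, m along the optical axis (not along the pixel's ray), 0 where there is no reading), "intrinsics" (3x3 intrinsics, pixels), "distortion" ([k1, k2, p1, p2, k3] as OpenCV has them; the pictures are not rectified), "rvec" (rotation vector, rad) and "tvec" (3), from world to camera coordinates, as OpenCV has them. Camera axes: x right, y down, z forward; pixel columns grow to the right and rows downward; lengths in m; the calibration is good to about 2 mm. A picture is of the moment at which its call begins.
- close_job(): hands the job in, once; it reports no verdict.
The state is a dict: "clock": time; "joint_pos": joint angles; "qvel": joint speeds; "tau": joint torques, N m; "tool_pos": TCP position; "orientation": TCP orientation; "force": force on the tool from outside, world axes, zero at the start; "moment": the same for the moment, N m; "opening": finger opening in m.
Only numpy, scipy, OpenCV 4.12 (cv2) and the standard library are available. Lean on these libraries where they do the work, as an engineer would, in place of code of your own. Each camera call takes 0.05 s, during which the arm holds its last target. There are 200 camera calls.

## Working session

There is one attempt and no reset: what is moved stays moved. The work goes in short steps, Python scripts to look and compute and a shell command to move; the robot and the scene stay as the last step left them, time stands still between calls to the robot, and variables do not carry over. Pictures are saved under pics/ and viewed, about 8 in all and at most 12, crops included, and the job is handed in when it is done.

```bash
mkdir -p pics; cat > h.py <<'E'
from plant import *
import numpy as np, cv2
from scipy.spatial.transform import Rotation as R
def cam(s):
    Rm=cv2.Rodrigues(np.array(s["rvec"],float))[0]; return Rm,np.array(s["tvec"],float).ravel()
def ray(s,uv):
    Rm,t=cam(s); p=cv2.undistortPoints(np.array(uv,float).reshape(-1,1,2),np.array(s["intrinsics"],float),np.array(s["distortion"],float)).reshape(-1,2)
    d=np.c_[p,np.ones(len(p))]@Rm; return -Rm.T@t,d
def onplane(s,uv,z):
    c,d=ray(s,uv); return c+d*((z-c[2])/d[:,2])[:,None]
def proj(s,X):
    return cv2.projectPoints(np.array(X,float).reshape(-1,3),np.array(s["rvec"],float),np.array(s["tvec"],float),np.array(s["intrinsics"],float),np.array(s["distortion"],float))[0].reshape(-1,2)
def world(s):
    h,w=s["z_map"].shape; v,u=np.mgrid[:h,:w]; c,d=ray(s,np.c_[u.ravel(),v.ravel()])
    return (c+d*s["z_map"].reshape(-1,1)).reshape(h,w,3)
def save(n,im,k=1):
    cv2.imwrite("pics/"+n,cv2.resize(im[:,:,::-1],None,fx=k,fy=k,interpolation=cv2.INTER_CUBIC))
E
python3 - <<'E'
from h import *
import pickle
o=get_obs(); print(o)
a=snapshot("scene");b=snapshot("top"); pickle.dump((a,b),open("s0.pkl","wb"))
save("a0.png",a["color"],1.5);save("b0.png",b["color"],1.5)
for s in(a,b): print(s["intrinsics"],cam(s),-cam(s)[0].T@cam(s)[1])
E
```

```text
{'clock': 0.0, 'joint_pos': array([ 8.46882641e+01,  2.05918097e+01,  6.33011238e-01, -1.96428219e-02,
       -7.01352297e+01, -1.65058536e+01]), 'qvel': array([ 0.10605645,  0.03205917,  0.05780229, -0.03390343,  0.06926199,
       -0.00334057]), 'tau': array([ 5.12811657e-04, -5.82718241e+01,  2.93053436e+01,  6.99672773e+00,
        6.93808499e-03, -1.57439986e-04]), 'tool_pos': array([0.25072956, 0.62620086, 0.23961415]), 'orientation': array([-1.79990987e+02, -9.53999558e-02, -1.11824287e+02]), 'force': array([-0.31248804,  0.27457184,  0.05728236]), 'moment': array([-0.04653828, -0.00171817,  0.00861822]), 'opening': 0.08750052418717737}
[[395.67921644   0.         260.00302356]
 [  0.         395.67921644 193.42688156]
 [  0.           0.           1.        ]] (array([[ 0.80863673, -0.58826703, -0.00696711],
       [-0.39826139, -0.53866024, -0.74245068],
       [ 0.43300635,  0.60314762, -0.6698645 ]]), array([-0.47253367,  0.29343008,  0.95929742])) [ 0.08358807 -0.69851482  0.85716446]
[[411.1250162    0.         254.31377531]
 [  0.         411.1250162  192.97394321]
 [  0.           0.           1.        ]] (array([[ 0.02684314, -0.99963684, -0.00237157],
       [-0.97885858, -0.02580381, -0.20290401],
       [ 0.20276913,  0.00776801, -0.97919576]]), array([0.00456383, 0.58425706, 0.93516963])) [0.382159   0.01237382 1.03427306]
```

View pics/a0.png

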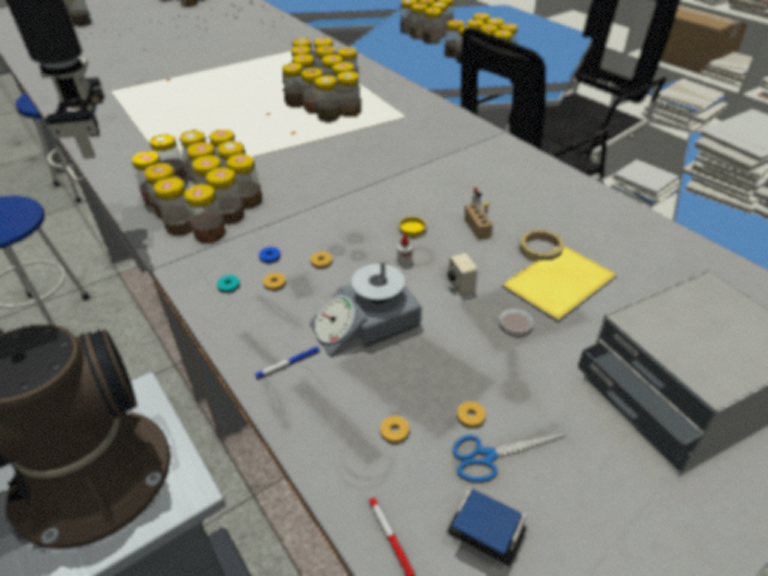

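View pics/b0.png

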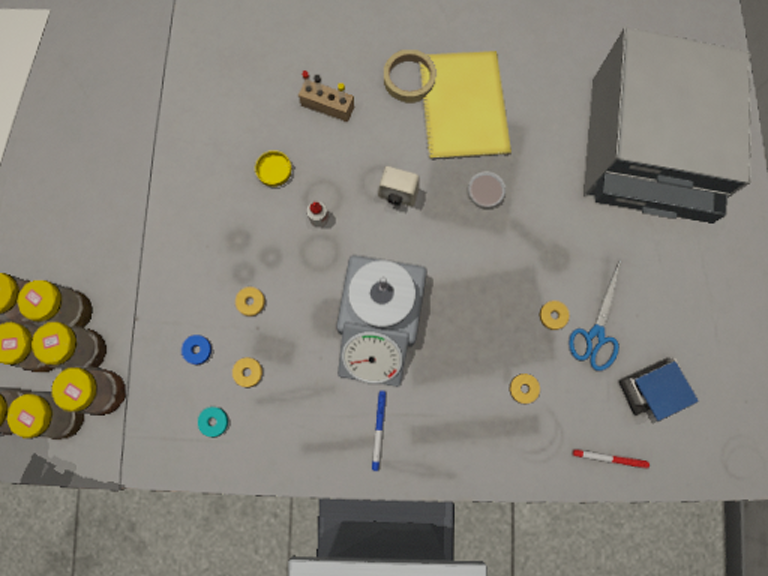

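Four brass rings, in the 1.5x top view: (250,301), (247,372), (554,315), (525,388). The look-alikes are the blue ring (196,350), the turquoise ring (212,422), the tape roll (410,76) and the yellow lid (273,168), none of which I want. The scale tray is at (382,293), with the stem near (383,285).

```bash
python3 - <<'E'
from h import *
import pickle
a,b=pickle.load(open("s0.pkl","rb"))
for n,s in(("scene",a),("top",b)):
    hsv=cv2.cvtColor(s["color"],cv2.COLOR_RGB2HSV)
    m=cv2.inRange(hsv,(14,110,110),(24,255,255))
    k,l,st,c=cv2.connectedComponentsWithStats(m)
    for i in range(1,k):
        if 60<st[i,4]<600:
            cs=cv2.findContours((l==i).astype(np.uint8),cv2.RETR_EXTERNAL,cv2.CHAIN_APPROX_NONE)[0][0]
            e=cv2.minEnclosingCircle(cs); q=cv2.fitEllipse(cs)
            print(n,st[i,4],np.round(q[0],1),np.round(q[1],1),np.round(onplane(s,[q[0]],0.010)[0],4),hsv[l==i].mean(0).round())
# scale: tray (light) top
W=world(b); Wa=world(a)
for n,s,w in(("top",b,W),("scene",a,Wa)):
    z=w[:,:,2]; near=(abs(w[:,:,0]-.53)<.2)&(abs(w[:,:,1])<.15)
    m=near&(z>.08)&(z<.115); p=w[m]; print(n,m.sum(),np.median(p,0),p.min(0),p.max(0))
    m2=near&(z>.118)&(z<.17); print(m2.sum(), w[m2].round(4)[:12], np.argwhere(m2)[:12])
    m3=near&(z>.05)&(z<.07);print("h",w[m3].min(0),w[m3].max(0))
c1=b["color"][160:265,215:300];c2=a["color"][165:245,195:290]
save("c1.png",np.hstack([cv2.resize(c1,(380,470),interpolation=cv2.INTER_CUBIC),cv2.resize(c2,(418,470),interpolation=cv2.INTER_CUBIC)]))
E
```

```text
scene 84 [218.1  32.4] [ 7.2 17.6] [1.2513 1.3262 0.01  ] [ 23. 174. 181.]
scene 108 [213.9 172.5] [ 9.1 13. ] [0.5678 0.2434 0.01  ] [ 21. 158. 173.]
scene 119 [182.5 186.8] [ 9.7 13.7] [0.447  0.2405 0.01  ] [ 21. 158. 175.]
scene 227 [313.5 275.4] [15.2 18. ] [ 0.5561 -0.2746  0.01  ] [ 21. 159. 184.]
scene 240 [262.8 285.5] [16.2 18.2] [ 0.432  -0.2217  0.01  ] [ 21. 158. 188.]
top 262 [166.1 200.5] [17.9 18.6] [0.5688 0.2447 0.01  ] [ 22. 158. 186.]
top 258 [369.3 209.8] [17.6 18.4] [ 0.5583 -0.273   0.01  ] [ 22. 160. 181.]
top 280 [164.3 247.8] [18.6 19.2] [0.4487 0.2412 0.01  ] [ 22. 157. 189.]
top 283 [349.5 258.6] [18.7 19.4] [ 0.4342 -0.2203  0.01  ] [ 22. 158. 186.]
top 1518 [0.57078727 0.01982246 0.10082363] [ 0.5209426  -0.03081193  0.0959431 ] [0.62363067 0.07153913 0.11268029]
16 [[0.5845 0.0206 0.1445]
 [0.5845 0.014  0.1452]
 [0.5824 0.0139 0.1444]
 [0.5801 0.0205 0.1438]
 [0.5807 0.0138 0.1416]
 [0.5779 0.0204 0.1432]
 [0.5778 0.0182 0.1442]
 [0.5779 0.016  0.1439]
 [0.5794 0.0138 0.1374]
 [0.5789 0.0205 0.1283]
 [0.5772 0.0182 0.1363]
 [0.5774 0.016  0.1356]] [[185 254]
 [185 257]
 [186 257]
 [187 254]
 [187 257]
 [188 254]
 [188 255]
 [188 256]
 [188 257]
 [189 254]
 [189 255]
 [189 256]]
h [ 0.47883964 -0.0520575   0.05002031] [0.72831308 0.14239846 0.06993428]
scene 665 [0.56605195 0.01443327 0.10203965] [ 0.51522908 -0.03372345  0.09627538] [0.62141817 0.07192204 0.11359939]
24 [[0.5749 0.0141 0.1468]
 [0.5786 0.0145 0.1447]
 [0.5801 0.0116 0.1458]
 [0.5744 0.0134 0.1438]
 [0.5778 0.0134 0.1422]
 [0.5817 0.0141 0.1398]
 [0.5759 0.0157 0.1378]
 [0.5785 0.0145 0.1374]
 [0.5791 0.0104 0.1398]
 [0.5766 0.0169 0.133 ]
 [0.5764 0.0117 0.1366]
 [0.5795 0.0111 0.1354]] [[175 254]
 [175 255]
 [175 256]
 [176 254]
 [176 255]
 [176 256]
 [177 254]
 [177 255]
 [177 256]
 [178 254]
 [178 255]
 [178 256]]
h [ 0.46974578 -0.05498463  0.0500607 ] [0.72793571 0.13792118 0.06993958]
```

View pics/c1.png

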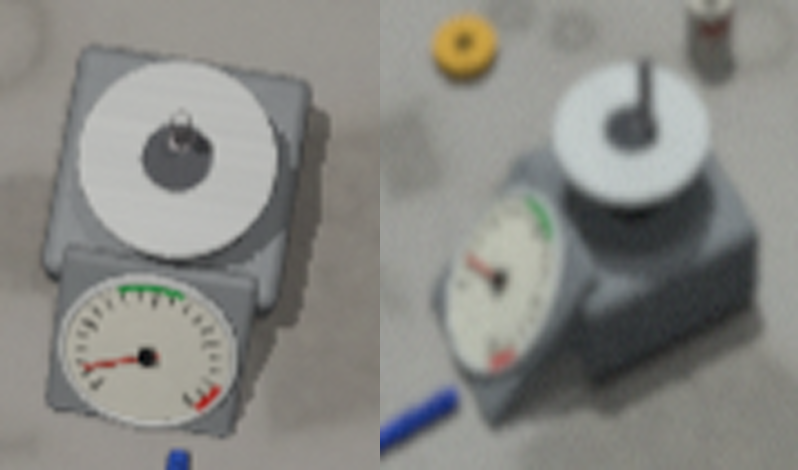

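The crop shows the scale turned slightly. In the top view the pointer sits at about 9 o'clock, and the stem is on the +x side of the turntable at around raw pixel (255.5,187). Next I'll fit these more precisely.

```bash
cat >> h.py <<'E'
def rect_dial(s,ctr,psi,n=300,half=.05):
    """rectified dial picture: up = uphill, right = -y of scale"""
    x=np.array([np.cos(psi),np.sin(psi),0]);y=np.array([-np.sin(psi),np.cos(psi),0]);z=np.array([0,0,1.])
    t=np.radians(40);U=np.cos(t)*x+np.sin(t)*z
    g=np.linspace(-half,half,n);A,B=np.meshgrid(g,-g)
    P=proj(s,(ctr+A[...,None]*-y+B[...,None]*U).reshape(-1,3)).astype(np.float32).reshape(n,n,2)
    return cv2.remap(s["color"],P[...,0],P[...,1],cv2.INTER_CUBIC)
def tray_fit(s,z,guess):
    hsv=cv2.cvtColor(s["color"],cv2.COLOR_RGB2HSV)
    m=((hsv[...,2]>170)&(hsv[...,1]<40)).astype(np.uint8)
    k,l,st,c=cv2.connectedComponentsWithStats(m)
    p=proj(s,guess+np.array([[.03,.03,z],[-.03,.03,z],[.03,-.03,z],[-.03,-.03,z]]))
    i=np.bincount([l[int(round(v)),int(round(u))] for u,v in p]).argmax()
    cs=max(cv2.findContours((l==i).astype(np.uint8),cv2.RETR_EXTERNAL,cv2.CHAIN_APPROX_NONE)[0],key=len)
    q=onplane(s,cs.reshape(-1,2),z)[:,:2]; hull=cv2.convexHull(cs).reshape(-1,2)
    qh=onplane(s,hull,z)[:,:2]; A=np.c_[2*qh,np.ones(len(qh))]; r=np.linalg.lstsq(A,(qh**2).sum(1),rcond=None)[0]
    return r[:2],np.sqrt(r[2]+r[0]**2+r[1]**2),st[i,4]
E
python3 - <<'E'
from h import *
import pickle
a,b=pickle.load(open("s0.pkl","rb"))
for s in(a,b): print(tray_fit(s,.101,np.array([.571,.02,0])))
# stem: triangulate tip
for (ua,ub) in (((255.45,176.0),(255.5,186.6)),):
    ca,da=ray(a,[ua]);cb,db=ray(b,[ub]); 
    M=np.c_[da[0],-db[0]]; t=np.linalg.lstsq(M,cb-ca,rcond=None)[0]; print("tip",ca+t[0]*da[0],cb+t[1]*db[0])
# rows of grey values for the rod in both
print(a["color"][172:190,248:264].mean(2).astype(int)); print(b["color"][182:202,248:265].mean(2).astype(int))
# housing yaw: z~0.06 points from top
w=world(b);z=w[...,2];m=(abs(z-.06)<.004)&(abs(w[...,0]-.57)<.09)&(abs(w[...,1]-.02)<.09)
r=cv2.minAreaRect(w[m][:,:2].astype(np.float32)*1000);print(r)
m=(z>.02)&(abs(w[...,0]-.54)<.15)&(abs(w[...,1]-.02)<.12); r=cv2.minAreaRect(w[m][:,:2].astype(np.float32)*1000);print(r)
# hub
print(w[239,247],onplane(b,[(215+147/4.47,160+357/4.476)],.045))
E
```

```text
(array([0.57097927, 0.02247005]), np.float64(0.050894145594744644), np.int32(504))
(array([0.57116955, 0.02016413]), np.float64(0.050262808425423966), np.int32(1234))
tip [0.58212445 0.01740097 0.13735121] [0.58248753 0.01722874 0.13743138]
[[151 152 151 151 151 150 150 151 150 153 152 155 151 149 149 139]
 [150 152 151 151 149 150 150 147 150 148 150 150 152 148 144 136]
 [152 154 153 149 148 143 138 137 137 145 146 149 149 150 144 137]
 [163 163 166 163 154 137 123 114 127 139 149 149 150 150 146 138]
 [182 183 187 182 170 142 107  99 125 149 163 162 160 155 150 143]
 [196 196 193 192 180 146 102  91 126 161 181 182 179 172 164 154]
 [197 198 200 196 185 150 104  92 127 163 186 192 194 187 180 174]
 [197 199 200 197 185 149 106  90 121 162 186 193 196 195 193 188]
 [198 199 200 194 185 148 105  88 122 164 187 196 195 197 197 194]
 [195 192 193 189 175 144 105  87 120 163 187 196 194 195 196 195]
 [185 180 169 163 152 122  89  90 120 159 186 195 196 194 196 198]
 [156 139 126 122 110  94  79  82 117 156 184 195 196 198 197 194]
 [115  99  89  87  85  76  73  78 109 145 176 192 195 1
[... 1340 characters left out ...]
]
 [ 89  87  87  85  87  85  87  88  86  84  86  86  85  97 143 183 184]
 [ 88  86  85  87  86  85  86  87  85  87  87  86  86 106 159 182 183]
 [ 89  89  86  86  87  85  86  87  85  87  85  87  89 122 176 182 182]
 [117  87  87  86  86  85  87  87  85  87  85  88 101 152 182 182 183]
 [161 107  87  87  86  88  85  88  86  86  86 100 146 176 182 182 182]
 [181 160 130  96  86  87  87  86  87  90 119 160 177 184 184 183 184]]
((562.00146484375, 21.049697875976562), (127.64049530029297, 146.8661346435547), 81.55842590332031)
((541.8738403320312, 24.122028350830078), (129.9900360107422, 192.657470703125), 81.85399627685547)
[0.47363996 0.03479495 0.04396008] [[0.47177662 0.0325872  0.045     ]]
```

```bash
python3 - <<'E'
from h import *
import pickle
a,b=pickle.load(open("s0.pkl","rb"))
print("top tip",onplane(b,[(255.1,186.6),(255.1,187.1)],.1445), "base front",onplane(b,[(255.3,192.5)],.101))
print("scene rod at tip/mid/base", onplane(a,[(254.9,175.2)],.1445),onplane(a,[(254.9,181)],.12),onplane(a,[(255.1,187)],.101))
im=rect_dial(b,np.array([.4725,.034,.0445]),np.radians(-8.1)); save("d0.png",im)
hsv=cv2.cvtColor(im,cv2.COLOR_RGB2HSV);n=300;yy,xx=np.mgrid[:n,:n]
gr=cv2.inRange(hsv,(45,110,60),(85,255,255));rd=cv2.inRange(hsv,(0,110,90),(8,255,255))|cv2.inRange(hsv,(172,110,90),(180,255,255))
ang=np.degrees(np.arctan2(xx-149.5,149.5-yy));rr=np.hypot(xx-149.5,yy-149.5)
print("green",np.percentile(ang[gr>0],[1,50,99]),np.percentile(rr[gr>0],[1,50,99]))
mm=rd>0;print("red pointer",np.histogram(ang[mm],36,(-180,180))[0],np.median(rr[mm]))
E
```

```text
top tip [[0.58088525 0.01807712 0.1445    ]
 [0.57974999 0.01804708 0.1445    ]] base front [[0.57660078 0.01752157 0.101     ]]
scene rod at tip/mid/base [[0.57798866 0.01411273 0.1445    ]] [[0.57972147 0.01720317 0.12      ]] [[0.57732274 0.01334917 0.101     ]]
green [-24.36454588  -4.60009567  16.77262465] [127.16328086 132.29701433 136.88278235]
red pointer [  0   0   0   0   0   8 344 115   0   0   0   0   0   0   0   0   0   0
   0   0   0   0   0   0   0   0   0   0 109 294 305  28   0   0   0   0] 119.53451384432866
```

View pics/d0.png

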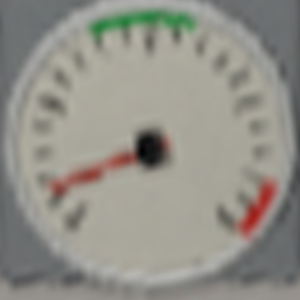

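Hub is at (149,147) and the pointer tip at (57,188), so the tray has sunk about 3–4 mm and three rings will be needed. I'll start with ring A at (0.569,0.244), in the open on the left.

```bash
M="python3 -m handwheel"; python3 -m handwheel '[[[0.477,-0.88,0],[0,0,-0.0606]],[[0.477,-0.88,0],[0,0,-0.0606]],[[0.477,-0.88,0],[0,0,-0.0606]],[[0.477,-0.88,0],[0,0,-0.0606]],[[0.477,-0.88,0],[0,0,-0.0606]]]' -0.6
python3 -m handwheel '[[[0,0,0],[0,0,0]]]'
python3 - <<'E'
from h import *
o=get_obs();print(o)
E
```

```text
clock: 0.52
tool_pos: [0.3798, 0.4702, 0.2403]
orientation: [180.0, -0.0, -90.0]
force: [1.3, -0.2, -0.2]
opening: 0.0705
clock: 0.6
tool_pos: [0.3814, 0.4682, 0.2406]
orientation: [180.0, -0.1, -90.2]
force: [-0.8, 0.6, 0.1]
opening: 0.0704
{'clock': 0.6, 'joint_pos': array([ 6.93581310e+01,  1.39420171e+01, -8.64213762e+00,  9.99458058e-03,
       -6.74891317e+01,  2.04249719e+01]), 'qvel': array([ 3.37710022,  1.29076078,  2.10769609, -0.39137153,  0.50204521,
       -4.5203457 ]), 'tau': array([ -2.85337441, -49.13554072,  28.1470263 ,   6.93545714,
         0.08045912,   0.9603503 ]), 'tool_pos': array([0.38137891, 0.46815483, 0.24062615]), 'orientation': array([ 1.79983072e+02, -7.18995501e-02, -9.02130541e+01]), 'force': array([-0.76955535,  0.60771367,  0.06026188]), 'moment': array([-0.03168982,  0.04933396,  0.03026001]), 'opening': 0.07043537033811392}
```

```bash
python3 -m handwheel '[[[0.6,-0.5,0],[0,0,0]],[[0.6,-0.5,0],[0,0,0]],[[0.6,-0.5,0],[0,0,0]],[[0.6,-0.5,0],[0,0,0]]]'
python3 -m handwheel '[[[0.545,-0.45,0.5],[0,0,0]],[[0.545,-0.45,0.5],[0,0,0]],[[0.545,-0.45,0.5],[0,0,0]],[[0.545,-0.45,0.5],[0,0,0]],[[0.545,-0.45,0.5],[0,0,0]]]'
python3 -m handwheel '[[[0,0,0],[0,0,0]],[[0,0,0],[0,0,0]],[[0,0,0],[0,0,0]]]'
python3 - <<'E'
from h import *
b=snapshot("top");o=get_obs();print(o["tool_pos"],o["joint_pos"],o["orientation"])
c=b["color"][110:290,90:300];save("e0.png",c,3)
E
```

```text
clock: 0.93
tool_pos: [0.4798, 0.3503, 0.2403]
orientation: [180.0, -0.0, -90.0]
force: [1.6, 0.7, -0.7]
opening: 0.0698
clock: 1.35
tool_pos: [0.5686, 0.2387, 0.1354]
orientation: [179.6, -0.2, -90.2]
force: [-0.8, 0.5, -0.4]
opening: 0.0701
clock: 1.6
tool_pos: [0.5689, 0.2447, 0.1415]
orientation: [-179.9, 0.0, -90.0]
force: [-0.9, -0.7, 0.1]
opening: 0.0701
[0.56882692 0.24500906 0.14177544] [ 4.13479044e+01  1.97921861e+01 -1.41827479e+01  1.00014070e-02
 -5.59142639e+01  4.87211245e+01] [-1.79911260e+02  6.68655444e-02 -8.99253222e+01]
```

View pics/e0.png

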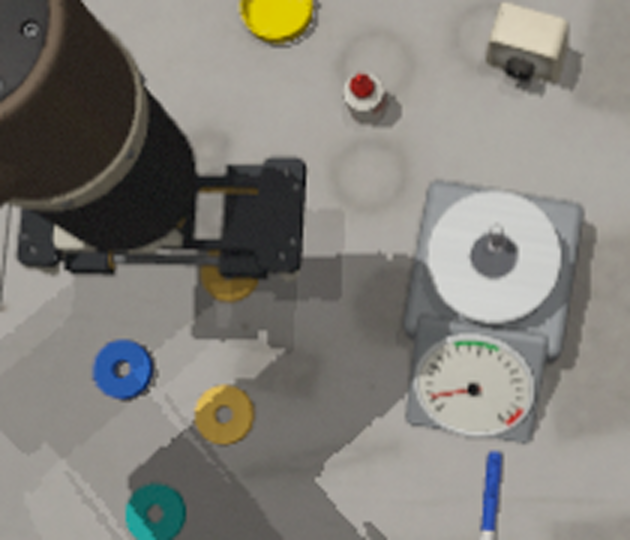

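The gripper is straddling ring A at crop (228,280). The tray and stem are at (495,245) and nothing has been disturbed. Descending to grasp.

```bash
python3 -m handwheel '[[[0,0,0.55],[0,0,0]],[[0,0,0.55],[0,0,0]],[[0,0,0.55],[0,0,0]],[[0,0,0.6],[0,0,0]],[[0,0,0.615],[0,0,0]]]'
python3 -m handwheel '[[[0,0,0],[0,0,0]],[[0,0,0],[0,0,0]]]'
python3 -m handwheel '[[[0,0,0],[0,0,0]],[[0,0,0],[0,0,0]],[[0,0,0],[0,0,0]],[[0,0,0],[0,0,0]],[[0,0,0],[0,0,0]]]' 1
python3 -m handwheel '[[[0,0,0],[0,0,0]],[[0,0,0],[0,0,0]],[[0,0,0],[0,0,0]],[[0,0,0],[0,0,0]]]'
```

```text
clock: 2.07
tool_pos: [0.5678, 0.2442, 0.0164]
orientation: [179.9, -0.1, -89.9]
force: [0.2, 0.8, 0.5]
opening: 0.0703
clock: 2.23
tool_pos: [0.5699, 0.245, 0.0197]
orientation: [-179.8, 0.1, -89.9]
force: [-0.7, -1.3, 1.0]
opening: 0.0699
clock: 2.65
tool_pos: [0.5693, 0.244, 0.0185]
orientation: [-179.9, 0.1, -90.0]
force: [-0.7, 1.4, 6.5]
opening: 0.0487
clock: 2.98
tool_pos: [0.5693, 0.244, 0.0185]
orientation: [-179.9, 0.0, -90.0]
force: [-1.6, 0.2, 7.4]
opening: 0.0488
```

```bash
python3 -m handwheel '[[[0,0,-0.1],[0,0,0]],[[0,0,-0.3],[0,0,0]],[[0,0,-0.5],[0,0,0]],[[0,0,-0.7],[0,0,0]],[[0,0,-0.88],[0,0,0]]]'
python3 -m handwheel '[[[0.15,0,-0.07],[0,0,0]],[[0.35,0,-0.07],[0,0,0]],[[0.55,0,-0.07],[0,0,0]],[[0.75,-0.05,-0.07],[0,0,0]],[[0.95,-0.055,-0.07],[0,0,0]]]'
python3 -m handwheel '[[[0.1,0,0],[0,0,0]],[[0.187,0,0],[0,0,0]],[[0.187,0,0],[0,0,0]],[[0.187,0,0],[0,0,0]],[[0.187,0,0],[0,0,0]]]'
cat >> h.py <<'E'
def ringpix(s,lo,hi):
    """brass pixels between world z lo..hi near the scale -> outer ellipse centre"""
    hsv=cv2.cvtColor(s["color"],cv2.COLOR_RGB2HSV); m=cv2.inRange(hsv,(12,90,50),(26,255,255))
    z=world(s)[...,2]; return m, z
E
python3 - <<'E'
from h import *
import pickle
a=snapshot("scene");b=snapshot("top");o=get_obs();pickle.dump((a,b),open("s1.pkl","wb"))
print(o["tool_pos"],o["force"],o["moment"],o["opening"])
c1=b["color"][150:270,200:310];c2=a["color"][135:235,190:300]
save("f0.png",np.hstack([cv2.resize(c1,None,fx=3.6,fy=3.6,interpolation=cv2.INTER_CUBIC)[:360],cv2.resize(c2,None,fx=3.6,fy=3.6,interpolation=cv2.INTER_CUBIC)[:360]] if 0 else [cv2.resize(c1,(396,432)),cv2.resize(c2,(400,432))]))
E
```

```text
clock: 3.4
tool_pos: [0.5686, 0.2433, 0.1959]
orientation: [-180.0, 0.0, -90.0]
force: [0.7, 0.6, -1.6]
opening: 0.0481
clock: 3.82
tool_pos: [0.58, 0.052, 0.2077]
orientation: [-180.0, 0.0, -90.0]
force: [1.3, -0.0, -1.8]
opening: 0.0484
clock: 4.23
tool_pos: [0.5796, 0.0164, 0.2074]
orientation: [180.0, 0.0, -90.0]
force: [0.5, -0.8, -2.3]
opening: 0.0483
[0.57975333 0.01701934 0.20739793] [ 0.20604351  0.8436622  -1.06133957] [-0.06095618 -0.00907402  0.01401794] 0.04845975809950055
```

View pics/f0.png

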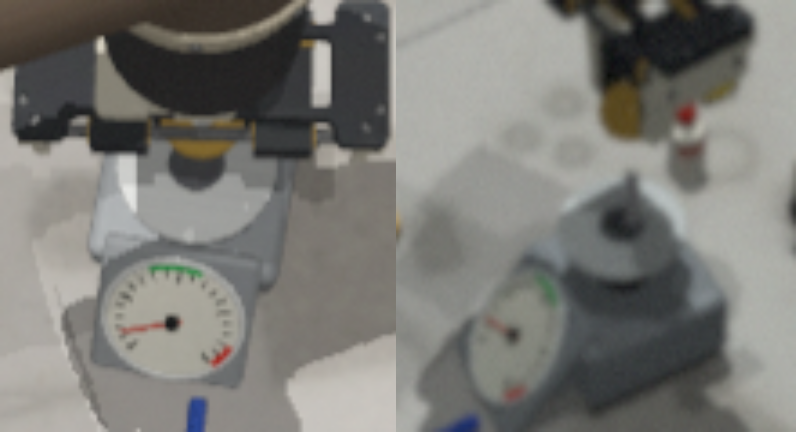

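The ring is held level above the tray. Its underside is hidden in both views, so I'll feel for the stem and use the dial pointer to tell whether I've missed.

```bash
cat >> h.py <<'E'
def sink(s,name=None):
    im=rect_dial(s,np.array([.4725,.034,.0445]),np.radians(-8.1)); 
    if name: save(name,im)
    hsv=cv2.cvtColor(im,cv2.COLOR_RGB2HSV);yy,xx=np.mgrid[:300,:300]
    gr=cv2.inRange(hsv,(45,110,60),(85,255,255))>0;rd=(cv2.inRange(hsv,(0,100,70),(8,255,255))|cv2.inRange(hsv,(172,100,70),(180,255,255)))>0
    dx=xx-149.;dy=147.-yy;ang=np.degrees(np.arctan2(dx,dy));rr=np.hypot(dx,dy)
    g=np.percentile(ang[gr],[1,99]);m=rd&(rr>45)&(rr<108)&~((ang>95)&(ang<150)&(rr>100)); p=np.median(ang[m]) if m.sum()>20 else np.nan
    return round(19.5+(p-g.mean())/6.75,2),g.round(1),int(m.sum())
def state(n=4):
    F=[];M=[]
    for i in range(n): b=snapshot("top");o=get_obs();F.append(o["force"]);M.append(o["moment"])
    print("t",round(o["clock"],2),"pos",o["tool_pos"].round(4),"F",np.mean(F,0).round(2),"M",np.mean(M,0).round(3),"sink",sink(b)); return b
E
python3 -c "
from h import *
import pickle
a,b=pickle.load(open('s0.pkl','rb'));print(sink(b));state()"
python3 -m handwheel '[[[0,0,0.1],[0,0,0]],[[0,0,0.18],[0,0,0]],[[0,0,0.22],[0,0,0]],[[0,0,0.25],[0,0,0]],[[0,0,0.28],[0,0,0]]]'
python3 -c "
from h import *
state()"
```

```text
(np.float64(3.15), array([-24.6,  17.3]), 402)
t 4.53 pos [0.5798 0.0169 0.2075] F [ 0.   -0.1  -1.49] M [-0.039 -0.007 -0.016] sink (np.float64(3.21), array([-24.2,  16.9]), 237)
clock: 4.95
tool_pos: [0.5801, 0.0164, 0.1514]
orientation: [-180.0, -0.0, -90.0]
force: [-0.3, -0.2, -0.4]
opening: 0.0484
t 5.15 pos [0.5802 0.0163 0.1521] F [ 0.09  0.5  -1.67] M [-0.048  0.009  0.008] sink (np.float64(3.18), array([-24.2,  17.3]), 246)
```

The bore is over the stem: no force, and the pointer is unmoved at 11 mm below the tip. Lowering onto the tray.

```bash
python3 -m handwheel '[[[0,0,0.03],[0,0,0]],[[0,0,0.06],[0,0,0]],[[0,0,0.09],[0,0,0]],[[0,0,0.12],[0,0,0]],[[0,0,0.14],[0,0,0]]]'
python3 -c "
from h import *
state()"
python3 -m handwheel '[[[0,0,0.01],[0,0,0]],[[0,0,0.02],[0,0,0]],[[0,0,0.03],[0,0,0]],[[0,0,0.04],[0,0,0]],[[0,0,0.045],[0,0,0]]]'
python3 -c "
from h import *
state()"
```

```text
clock: 5.57
tool_pos: [0.5794, 0.0161, 0.1225]
orientation: [179.9, -0.0, -90.0]
force: [-0.1, 0.3, -2.1]
opening: 0.0483
t 5.77 pos [0.5798 0.0162 0.1234] F [-0.74  0.19 -1.73] M [-0.026  0.009  0.006] sink (np.float64(3.25), array([-24.2,  16.6]), 264)
clock: 6.18
tool_pos: [0.5801, 0.0163, 0.1146]
orientation: [-180.0, 0.0, -90.0]
force: [0.4, -0.3, -0.3]
opening: 0.0481
t 6.38 pos [0.58   0.0163 0.1147] F [ 0.67 -0.07 -0.34] M [ 0.109 -0.206 -0.02 ] sink (np.float64(8.74), array([-24.2,  17.2]), 421)
```

```bash
python3 -m handwheel '[[[0,0,0.0025],[0,0,0]],[[0,0,0.004],[0,0,0]],[[0,0,0.004],[0,0,0]]]'
python3 -m handwheel '[[[0,0,0],[0,0,0]],[[0,0,0],[0,0,0]],[[0,0,0],[0,0,0]],[[0,0,0],[0,0,0]],[[0,0,0],[0,0,0]]]' -0.6
python3 -c "
from h import *
state()"
python3 -m handwheel '[[[0,0,-0.03],[0,0,0]],[[0,0,-0.1],[0,0,0]],[[0,0,-0.25],[0,0,0]],[[0,0,-0.4],[0,0,0]],[[0,0,-0.5],[0,0,0]]]'
python3 -m handwheel '[[[0.1,0.1,0],[0,0,0]],[[0.3,0.25,0],[0,0,0]],[[0.5,0.4,0],[0,0,0]],[[0.65,0.55,0],[0,0,0]],[[0.8,0.7,0],[0,0,0]]]'
python3 - <<'E'
from h import *
a=snapshot("scene");b=state()
c1=b["color"][150:270,200:310];c2=a["color"][135:235,190:300]
save("g0.png",np.hstack([cv2.resize(c1,(396,432)),cv2.resize(c2,(400,432))]))
E
```

```text
clock: 6.63
tool_pos: [0.58, 0.0163, 0.1139]
orientation: [-180.0, 0.0, -90.0]
force: [0.7, 1.1, 0.3]
opening: 0.0485
clock: 7.05
tool_pos: [0.5797, 0.0162, 0.1137]
orientation: [180.0, -0.0, -90.0]
force: [-0.3, 0.1, 0.0]
opening: 0.0693
t 7.25 pos [0.5798 0.0162 0.1137] F [-0.23  0.46 -0.03] M [-0.057  0.013 -0.007] sink (np.float64(9.0), array([-24.3,  17.2]), 524)
clock: 7.67
tool_pos: [0.5806, 0.0162, 0.2171]
orientation: [-179.8, 0.0, -90.0]
force: [0.7, 0.3, 0.2]
opening: 0.0703
clock: 8.08
tool_pos: [0.4511, -0.132, 0.2142]
orientation: [-180.0, -0.0, -90.0]
force: [1.1, -0.5, 0.5]
opening: 0.0706Traceback (most recent call last):
  File "<stdin>", line 2, in <module>
  File "h.py", line 50, in state
    print("t",round(o["clock"],2),"pos",o["tool_pos"].round(4),"F",np.mean(F,0).round(2),"M",np.mean(M,0).round(3),"sink",sink(b)); return b
                                                                                                                          ~~~~^^^
  File "h.py", line 45, in sink
    g=np.percentile(ang[gr],[1,99]);m=rd&(rr>45)&(rr<108)&~((ang>95)&(ang<150)&(rr>100)); p=np.median(ang[m]) if m.sum()>20 else np.nan
    return _quantile_unchecked(
        a, q, axis, out, overwrite_input, method, keepdims, weights)
    return _ureduce(a,
                    func=_quantile_ureduce_func,
    ...<5 lines>...
                    overwrite_input=overwrite_input,
                    method=method)
    r = func(a, **kwargs)
    result = _quantile(arr,
                       quantiles=q,
    ...<2 lines>...
                       out=out,
                       weights=wgt)
    slices_having_nans = np.isnan(arr[-1, ...])
                                  ~~~^^^^^^^^^
IndexError: index -1 is out of bounds for axis 0 with size 0
```

```bash
sed -i 's/g=np.percentile(ang\[gr\],\[1,99\]);/g=np.array([-24.3,17.0]);/' h.py
python3 -m handwheel '[[[0.2,0.03,0],[0,0,0]],[[0.385,0.03,0],[0,0,0]],[[0.385,0.03,0.15],[0,0,0]],[[0.385,0.03,0.3],[0,0,0]],[[0.385,0.03,0.3],[0,0,0]]]'
python3 -m handwheel '[[[0,0,0],[0,0,0]],[[0,0,0],[0,0,0]]]'
python3 - <<'E'
from h import *
a=snapshot("scene");b=state(2)
c1=b["color"][160:280,200:390];c2=a["color"][160:310,190:340]
save("g0.png",np.hstack([cv2.resize(c1,(475,300)),cv2.resize(c2,(300,300))]))
E
```

```text
clock: 8.75
tool_pos: [0.4439, -0.2072, 0.1488]
orientation: [179.5, 0.1, -90.1]
force: [-1.1, 0.1, -0.5]
opening: 0.0702
clock: 8.92
tool_pos: [0.4478, -0.2075, 0.155]
orientation: [-180.0, -0.0, -89.9]
force: [0.7, -0.2, 0.0]
opening: 0.0703
t 9.07 pos [ 0.4478 -0.2075  0.1554] F [ 0.75 -0.07  0.06] M [-0.011 -0.008  0.001] sink (np.float64(nan), array([-24.3,  17. ]), 0)
```

View pics/g0.png

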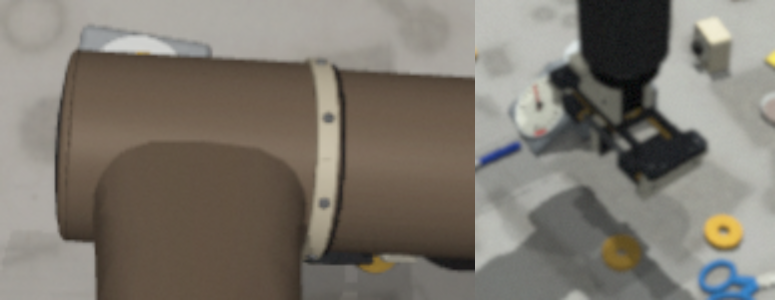

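Ring D (scene crop (620,252)) is clear. The arm stopped 14 mm short in x and 13 mm in y, so I'll correct that and descend.

```bash
python3 -m handwheel '[[[0.064,0.068,0],[0,0,0]],[[0.064,0.068,0.2],[0,0,0]],[[0.064,0.068,0.4],[0,0,0]],[[0.064,0.068,0.6],[0,0,0]],[[0.064,0.068,0.68],[0,0,0]]]'
python3 -m handwheel '[[[0,0,0],[0,0,0]],[[0,0,0],[0,0,0]]]'
python3 -m handwheel '[[[0,0,0],[0,0,0]],[[0,0,0],[0,0,0]],[[0,0,0],[0,0,0]],[[0,0,0],[0,0,0]],[[0,0,0],[0,0,0]]]' 1
python3 -m handwheel '[[[0,0,0],[0,0,0]],[[0,0,0],[0,0,0]],[[0,0,0],[0,0,0]],[[0,0,0],[0,0,0]]]'
```

```text
clock: 9.48
tool_pos: [0.4313, -0.2201, 0.015]
orientation: [179.9, 0.0, -90.0]
force: [-0.3, 0.9, -0.1]
opening: 0.0702
clock: 9.65
tool_pos: [0.4334, -0.2205, 0.0178]
orientation: [180.0, -0.0, -89.9]
force: [-0.4, 0.1, 0.4]
opening: 0.0702
clock: 10.07
tool_pos: [0.4334, -0.2207, 0.0185]
orientation: [-179.9, -0.0, -90.0]
force: [-0.6, 1.8, 6.3]
opening: 0.0488
clock: 10.4
tool_pos: [0.4334, -0.2207, 0.0185]
orientation: [-179.9, -0.0, -90.0]
force: [-0.4, 1.0, 6.0]
opening: 0.0483
```

```bash
python3 -m handwheel '[[[0,0,-0.1],[0,0,0]],[[0,0,-0.3],[0,0,0]],[[0,0,-0.5],[0,0,0]],[[0,0,-0.7],[0,0,0]],[[0,0,-0.88],[0,0,0]]]'
python3 -m handwheel '[[[-0.1,-0.06,-0.07],[0,0,0]],[[-0.25,-0.15,-0.07],[0,0,0]],[[-0.4,-0.25,-0.07],[0,0,0]],[[-0.55,-0.35,-0.07],[0,0,0]],[[-0.593,-0.365,-0.07],[0,0,0]]]'
python3 -m handwheel '[[[-0.15,-0.09,0],[0,0,0]],[[-0.3,-0.18,0],[0,0,0]],[[-0.45,-0.28,0],[0,0,0]],[[-0.55,-0.35,0],[0,0,0]],[[-0.593,-0.365,0],[0,0,0]]]'
python3 -m handwheel '[[[0,0,0],[0,0,0]],[[0,0,0],[0,0,0]],[[0,0,0],[0,0,0]]]'
python3 - <<'E'
from h import *
b=state(3); a=snapshot("scene")
c1=b["color"][150:270,200:310];c2=a["color"][135:235,190:300]
save("i0.png",np.hstack([cv2.resize(c1,(396,432)),cv2.resize(c2,(400,432))]))
E
```

```text
clock: 10.82
tool_pos: [0.4324, -0.2206, 0.1962]
orientation: [-180.0, 0.0, -90.0]
force: [1.7, -0.3, -1.8]
opening: 0.0487
clock: 11.23
tool_pos: [0.5082, -0.099, 0.2079]
orientation: [-179.9, 0.0, -89.9]
force: [0.2, 0.1, -1.2]
opening: 0.0487
clock: 11.65
tool_pos: [0.5804, 0.0191, 0.207]
orientation: [180.0, 0.0, -89.9]
force: [-0.1, -0.1, -0.3]
opening: 0.0488
clock: 11.9
tool_pos: [0.578, 0.0158, 0.2075]
orientation: [179.9, -0.0, -90.0]
force: [-0.4, 0.1, -1.9]
opening: 0.0488
t 12.05 pos [0.5783 0.0156 0.208 ] F [-0.36 -0.44 -1.51] M [-0.066 -0.009  0.02 ] sink (np.float64(9.02), array([-24.3,  17. ]), 476)
```

View pics/i0.png

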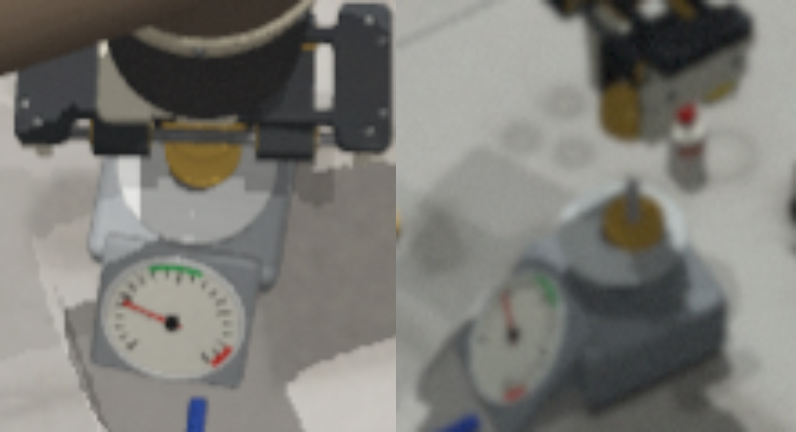

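Ring A lies flat round the stem and the pointer reads 9.0 mm. I'll shift by about 1 mm and feel with ring D.

```bash
python3 -m handwheel '[[[-0.003,-0.0075,0.1],[0,0,0]],[[-0.003,-0.0075,0.2],[0,0,0]],[[-0.003,-0.0075,0.24],[0,0,0]],[[-0.003,-0.0075,0.275],[0,0,0]],[[-0.003,-0.0075,0.31],[0,0,0]]]'
python3 -c "
from h import *
state()"
```

```text
clock: 12.52
tool_pos: [0.5806, 0.0168, 0.1458]
orientation: [-180.0, -0.0, -90.0]
force: [-0.8, 0.5, -1.7]
opening: 0.0486
t 12.72 pos [0.5807 0.0172 0.1464] F [ 0.06 -0.02 -1.94] M [-0.03   0.02   0.005] sink (np.float64(9.02), array([-24.3,  17. ]), 516)
```

```bash
python3 -m handwheel '[[[0,0,0.02],[0,0,0]],[[0,0,0.04],[0,0,0]],[[0,0,0.06],[0,0,0]],[[0,0,0.08],[0,0,0]],[[0,0,0.09],[0,0,0]]]'
python3 -m handwheel '[[[0,0,0.01],[0,0,0]],[[0,0,0.02],[0,0,0]],[[0,0,0.03],[0,0,0]],[[0,0,0.038],[0,0,0]],[[0,0,0.042],[0,0,0]]]'
python3 -c "
from h import *
state()"
```

```text
clock: 13.13
tool_pos: [0.58, 0.0171, 0.127]
orientation: [180.0, -0.0, -90.0]
force: [-0.5, 0.0, -2.8]
opening: 0.0487
clock: 13.55
tool_pos: [0.5803, 0.0171, 0.1193]
orientation: [180.0, -0.0, -90.0]
force: [-1.9, -0.4, 0.3]
opening: 0.0489
t 13.75 pos [0.5803 0.0171 0.1195] F [-0.7  -0.47  0.84] M [-0.13   0.345  0.026] sink (np.float64(16.11), array([-24.3,  17. ]), 381)
```

```bash
python3 -m handwheel '[[[0,0,-0.005],[0,0,0]],[[0,0,-0.005],[0,0,0]],[[0,0,-0.005],[0,0,0]]]'
python3 -c "
from h import *
state(2)"
python3 -m handwheel '[[[0,0,0],[0,0,0]],[[0,0,0],[0,0,0]],[[0,0,0],[0,0,0]],[[0,0,0],[0,0,0]],[[0,0,0],[0,0,0]]]' -0.6
python3 -c "
from h import *
state()"
python3 -m handwheel '[[[0,0,-0.03],[0,0,0]],[[0,0,-0.1],[0,0,0]],[[0,0,-0.25],[0,0,0]],[[0,0,-0.4],[0,0,0]],[[0,0,-0.48],[0,0,0]]]'
python3 -m handwheel '[[[0,0,0],[0,0,0]],[[0,0,0],[0,0,0]]]'
```

```text
clock: 14.0
tool_pos: [0.5805, 0.0171, 0.1206]
orientation: [-180.0, 0.0, -90.0]
force: [0.0, -1.7, 0.2]
opening: 0.0484
t 14.1 pos [0.5804 0.0171 0.1205] F [ 0.28 -0.03 -0.01] M [-0.229  0.157  0.009] sink (np.float64(15.0), array([-24.3,  17. ]), 413)
clock: 14.52
tool_pos: [0.5804, 0.0172, 0.1204]
orientation: [-180.0, 0.0, -90.0]
force: [0.9, -0.1, -0.2]
opening: 0.0694
t 14.72 pos [0.5803 0.0172 0.1203] F [ 0.18 -0.24 -0.  ] M [-0.053 -0.021  0.003] sink (np.float64(14.67), array([-24.3,  17. ]), 414)
clock: 15.13
tool_pos: [0.5816, 0.0172, 0.2204]
orientation: [-179.8, 0.0, -90.0]
force: [1.4, 0.4, -0.3]
opening: 0.0701
clock: 15.3
tool_pos: [0.5808, 0.0174, 0.2179]
orientation: [-179.8, 0.1, -90.0]
force: [0.0, 1.2, -0.8]
opening: 0.0704
```

The pointer reads 14.7 mm, so one more ring is needed. Next is ring C on the left, at (0.448,0.241).

```bash
python3 -m handwheel '[[[-0.1,0.06,0],[0,0,0]],[[-0.25,0.15,0],[0,0,0]],[[-0.4,0.24,0],[0,0,0]],[[-0.52,0.31,0],[0,0,0]],[[-0.56,0.33,0],[0,0,0]]]'
python3 -m handwheel '[[[-0.15,0.09,0],[0,0,0]],[[-0.3,0.18,0],[0,0,0]],[[-0.45,0.27,0],[0,0,0]],[[-0.54,0.33,0.1],[0,0,0]],[[-0.56,0.33,0.25],[0,0,0]]]'
python3 -m handwheel '[[[0,0,0.1],[0,0,0]],[[0,0,0.1],[0,0,0]],[[0,0,0.1],[0,0,0]]]'
python3 - <<'E'
from h import *
b=state(2); save("j0.png",b["color"][130:290,110:310],3)
E
```

```text
clock: 15.72
tool_pos: [0.5122, 0.1311, 0.2155]
orientation: [179.9, -0.0, -89.9]
force: [0.2, -0.6, -1.3]
opening: 0.0703
clock: 16.13
tool_pos: [0.448, 0.2445, 0.1679]
orientation: [-179.8, 0.2, -89.8]
force: [0.1, 0.4, -1.4]
opening: 0.0699
clock: 16.38
tool_pos: [0.4478, 0.2403, 0.1453]
orientation: [179.9, -0.2, -90.0]
force: [0.8, 0.4, 0.9]
opening: 0.0702
t 16.48 pos [0.4491 0.2412 0.1473] F [0.17 0.74 0.03] M [ 0.019 -0.039 -0.006] sink (np.float64(14.66), array([-24.3,  17. ]), 373)
```

View pics/j0.png

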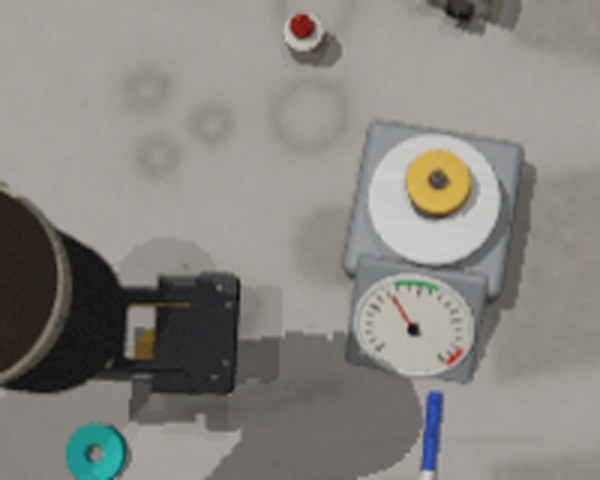

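Two rings sit flat round the stem (crop (437,182)) and the pointer is just short of the green. The gripper is over ring C, so I'll grasp it.

```bash
python3 -m handwheel '[[[0,0,0.15],[0,0,0]],[[0,0,0.3],[0,0,0]],[[0,0,0.45],[0,0,0]],[[0,0,0.58],[0,0,0]],[[0,0,0.645],[0,0,0]]]'
python3 -m handwheel '[[[0,0,0],[0,0,0]],[[0,0,0],[0,0,0]]]'
python3 -m handwheel '[[[0,0,0],[0,0,0]],[[0,0,0],[0,0,0]],[[0,0,0],[0,0,0]],[[0,0,0],[0,0,0]],[[0,0,0],[0,0,0]]]' 1
python3 -m handwheel '[[[0,0,0],[0,0,0]],[[0,0,0],[0,0,0]],[[0,0,0],[0,0,0]],[[0,0,0],[0,0,0]]]'
python3 -m handwheel '[[[0,0,-0.1],[0,0,0]],[[0,0,-0.3],[0,0,0]],[[0,0,-0.5],[0,0,0]],[[0,0,-0.7],[0,0,0]],[[0,0,-0.88],[0,0,0]]]'
```

```text
clock: 16.9
tool_pos: [0.4484, 0.2405, 0.016]
orientation: [180.0, -0.0, -90.1]
force: [0.0, -0.8, 0.3]
opening: 0.0701
clock: 17.07
tool_pos: [0.4491, 0.2414, 0.0181]
orientation: [-180.0, 0.0, -90.0]
force: [-0.4, 0.3, 0.8]
opening: 0.0703
clock: 17.48
tool_pos: [0.4488, 0.2417, 0.0184]
orientation: [-179.9, 0.1, -90.0]
force: [-1.8, 0.2, 7.3]
opening: 0.0493
clock: 17.82
tool_pos: [0.4489, 0.2417, 0.0185]
orientation: [-179.9, 0.1, -90.0]
force: [-1.6, 0.1, 7.6]
opening: 0.0488
clock: 18.23
tool_pos: [0.448, 0.2409, 0.1961]
orientation: [-180.0, 0.0, -90.0]
force: [1.5, 0.7, -2.6]
opening: 0.0489
```

```bash
python3 -m handwheel '[[[0.1,-0.06,-0.06],[0,0,0]],[[0.25,-0.15,-0.06],[0,0,0]],[[0.4,-0.24,-0.06],[0,0,0]],[[0.52,-0.31,-0.06],[0,0,0]],[[0.562,-0.328,-0.06],[0,0,0]]]'
python3 -m handwheel '[[[0.15,-0.09,0],[0,0,0]],[[0.3,-0.18,0],[0,0,0]],[[0.45,-0.27,0],[0,0,0]],[[0.54,-0.32,0],[0,0,0]],[[0.562,-0.328,0],[0,0,0]]]'
python3 -m handwheel '[[[0,0,0],[0,0,0]],[[0,0,0],[0,0,0]],[[0,0,0],[0,0,0]]]'
python3 -c "
from h import *
state()"
```

```text
clock: 18.65
tool_pos: [0.5147, 0.1261, 0.2054]
orientation: [180.0, -0.0, -90.1]
force: [0.1, -0.8, -1.2]
opening: 0.049
clock: 19.07
tool_pos: [0.5803, 0.0138, 0.2048]
orientation: [180.0, -0.0, -90.2]
force: [-0.3, -0.4, -2.1]
opening: 0.0489
clock: 19.32
tool_pos: [0.5789, 0.0171, 0.2053]
orientation: [180.0, 0.0, -90.0]
force: [-0.4, 0.5, -2.1]
opening: 0.049
t 19.52 pos [0.5793 0.0173 0.2056] F [-0.27  0.27 -1.46] M [-0.026  0.021  0.02 ] sink (np.float64(14.66), array([-24.3,  17. ]), 396)
```

```bash
python3 -m handwheel '[[[0,-0.004,0.1],[0,0,0]],[[0,-0.004,0.2],[0,0,0]],[[0,-0.004,0.25],[0,0,0]],[[0,-0.004,0.28],[0,0,0]],[[0,-0.004,0.31],[0,0,0]]]'
python3 -c "
from h import *
state()"
```

```text
clock: 19.93
tool_pos: [0.5804, 0.0166, 0.1432]
orientation: [-180.0, -0.0, -90.0]
force: [0.8, 0.7, -1.2]
opening: 0.0487
t 20.13 pos [0.5808 0.0165 0.1441] F [-0.37 -0.11 -1.69] M [-0.044  0.022  0.029] sink (np.float64(14.66), array([-24.3,  17. ]), 401)
```

```bash
python3 -m handwheel '[[[0,0,0.015],[0,0,0]],[[0,0,0.03],[0,0,0]],[[0,0,0.04],[0,0,0]],[[0,0,0.05],[0,0,0]],[[0,0,0.055],[0,0,0]]]'
python3 -m handwheel '[[[0,0,0.008],[0,0,0]],[[0,0,0.015],[0,0,0]],[[0,0,0.022],[0,0,0]],[[0,0,0.028],[0,0,0]],[[0,0,0.03],[0,0,0]]]'
python3 -c "
from h import *
state()"
```

```text
clock: 20.55
tool_pos: [0.5802, 0.0163, 0.1321]
orientation: [180.0, -0.0, -90.0]
force: [-0.6, -0.7, -2.4]
opening: 0.0493
clock: 20.97
tool_pos: [0.5804, 0.0163, 0.1263]
orientation: [-180.0, -0.0, -90.0]
force: [-0.5, -0.4, -0.5]
opening: 0.0489
t 21.17 pos [0.5803 0.0163 0.1264] F [-0.73 -0.04 -0.17] M [-0.162  0.198  0.018] sink (np.float64(21.29), array([-24.3,  17. ]), 334)
```

```bash
python3 -m handwheel '[[[0,0,-0.003],[0,0,0]],[[0,0,-0.003],[0,0,0]],[[0,0,-0.003],[0,0,0]]]'
python3 -m handwheel '[[[0,0,0],[0,0,0]],[[0,0,0],[0,0,0]],[[0,0,0],[0,0,0]],[[0,0,0],[0,0,0]],[[0,0,0],[0,0,0]]]' -0.6
python3 -c "
from h import *
state()"
python3 -m handwheel '[[[0,0,-0.03],[0,0,0]],[[0,0,-0.1],[0,0,0]],[[0,0,-0.25],[0,0,0]],[[0,0,-0.4],[0,0,0]],[[0,0,-0.48],[0,0,0]]]'
python3 -m handwheel '[[[-0.15,0,0],[0,0,0]],[[-0.3,0,0],[0,0,0]],[[-0.5,0,0],[0,0,0]],[[-0.7,0,0],[0,0,0]],[[-0.85,0,0],[0,0,0]]]'
python3 -m handwheel '[[[-0.15,0,0],[0,0,0]],[[-0.3,0,0],[0,0,0]],[[-0.4,0,0],[0,0,0]],[[-0.4,0,0],[0,0,0]],[[-0.4,0,0],[0,0,0]]]'
python3 - <<'E'
from h import *
b=state(3);a=snapshot("scene")
c1=b["color"][90:270,200:310];c2=a["color"][135:235,190:300]
save("k0.png",np.hstack([cv2.resize(c1,(352,576)),cv2.resize(c2,(440,576))]))
E
```

```text
clock: 21.42
tool_pos: [0.5803, 0.0163, 0.127]
orientation: [-180.0, -0.0, -90.0]
force: [-0.0, -0.3, 0.7]
opening: 0.0488
clock: 21.83
tool_pos: [0.5804, 0.0164, 0.127]
orientation: [-180.0, 0.0, -90.0]
force: [-0.4, 0.6, 0.1]
opening: 0.0695
t 22.03 pos [0.5804 0.0164 0.127 ] F [-0.13  0.2   0.  ] M [-0.036  0.001 -0.016] sink (np.float64(20.75), array([-24.3,  17. ]), 336)
clock: 22.45
tool_pos: [0.5816, 0.0164, 0.227]
orientation: [-179.8, 0.0, -90.0]
force: [0.7, -0.3, 0.6]
opening: 0.0694
clock: 22.87
tool_pos: [0.5802, 0.1888, 0.2238]
orientation: [-179.9, 0.0, -90.0]
force: [1.2, -0.3, 0.4]
opening: 0.0703
clock: 23.28
tool_pos: [0.5801, 0.2672, 0.2228]
orientation: [180.0, -0.0, -89.9]
force: [-0.7, -0.0, -0.6]
opening: 0.07
t 23.43 pos [0.5803 0.2654 0.2231] F [ 0.17 -0.27  0.26] M [-0.124  0.017 -0.006] sink (np.float64(20.79), array([-24.3,  17. ]), 396)
```

View pics/k0.png

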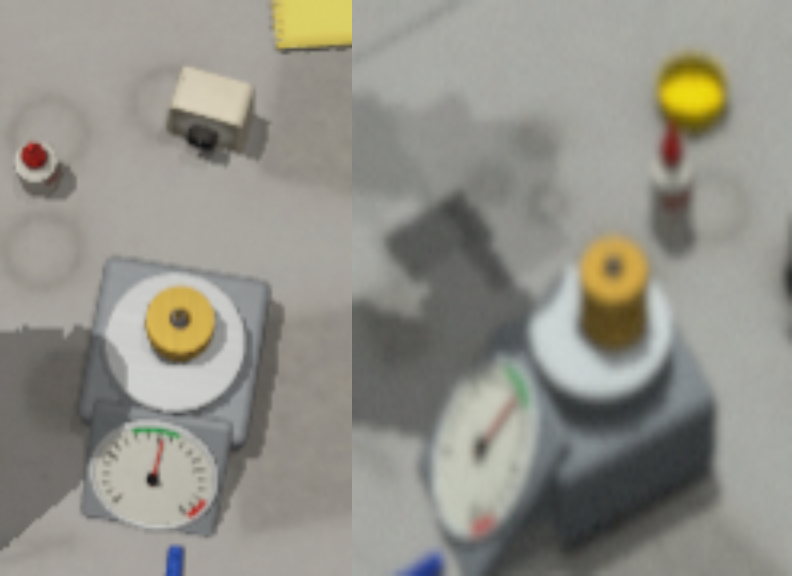

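Three rings are stacked flat over the stem (left crop (180,322)). The pointer is in the green at about 20.8 mm, and the bottle and timer are where they were. Handing in.

```bash
python3 -c "
from plant import *
print(close_job())"
```

```text
the job is handed in; nothing more can be done
None
```

The pointer rests in the green band, with three brass rings stacked flat over the stem and the fourth left on the bench. I handed the job in at about 23.5 s of the 72 s allowed.

- **Tray reading:** it went 3.2, 9.0, 14.7 and then 20.8 mm as the rings were added, against a target of 16 to 23 mm. The last two readings, just after release and with the arm withdrawn, were 20.75 and 20.79 mm.
- **Stem:** I located it with the cameras. Each ring was first lowered partway; with no force and no pointer movement, it was lowered the rest of the way.
- **Handling:** each ring was set down until the tray carried its weight, then released. The tray went about 1.3 mm too deep with the second ring and about 0.5 mm with the third; I raised the arm before letting go each time. The deepest reading was 21.3 mm, far from the red band.
- **Forces:** the highest reading I saw was about 8 N, while gripping rings on the bench.
- **Last picture:** it shows the stack flat, the pointer in the green, and the bottle and timer where they were. The dish and the spare ring were outside that crop, so I did not recheck them; the arm did not work near either.

Two checks disagreed slightly: the two cameras placed the stem a few millimetres apart, so I aimed between them, and that worked for all three rings. The depth map suggested the tray started about 4 mm down, while the pointer read 3.2 mm.

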